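# Show the carved stone to the inspection camera

### The arm

A 6-joint arm with a two-finger parallel gripper is mounted at the origin on the work surface. World frame = base frame: x ahead of the robot, y to its left, z up, the work surface at z = 0. Lengths are in mm, angles in rad, forces in N, time in s.
With the tool pointing down it reaches from about 250 to 800 mm from the base axis. Payload 8.5 kg.
Tool frame: the origin (TCP) lies midway between the tips of the shut fingers; the grasp point (between the pads) lies 19 mm behind it; z points along the fingers, y is the line along which they close (so a half turn about z gives the same grasp; the last joint's range is limited). The gripper opens to 85 mm and grips with 20 to 120 N. Pads are 22 mm wide; open, the fingers measure 114 mm over their backs; the gripper's body (76 mm by 85 mm) begins 54 mm behind the grasp point. The pads swing forward as they close: fully open they stand 13 mm farther back than shut.
Start: joints at [1.206, 0.238, -0.013, 1.319, 0, 1.571], TCP at [187.283, 490.412, 231.276] pointing down, gripper open.
Joint ranges: [-2.66, 2.66], [-1.03, 1.9], [-1.14, 1.46], [-1.82, 2.27], [-1.45, 1.34], [-3.14, 3.14]. Speed limits (rad/s): [2.22, 2.22, 2.79, 3.14, 3.14, 3.14].

### API

Orientations are given as a unit quaternion [x, y, z, w].
In Python, from bench import * gives the robot as it stands.
- The arm moves only by the shell command python3 -m jog 'ROWS' [FORCE]. ROWS is JSON, a list of rows, each an object with "travel": the shift along the world's x, y, z in cm, a list of three; "rot": the turn, a rotation vector about the world's x, y, z in rad, a list of three; "gripper": the gripper command: -1 is shut, 1 is fully open, values between are in proportion. A call has 1 to 10 rows; each row is the pose to reach, as a shift and turn from the pose commanded when the call began; what a row does not reach only later rows make up. A row lasts 1/12 s, in which the tool goes at most 41.7 mm and 7.16 degrees, less where a joint would pass 70% of its speed; a pose out of reach is approached as far as the arm can. A call with a gripper value outside its range is refused whole. The fingers move at their own pace and stop on an object; FORCE is the grip in N (left out, the last holds). Time passes only in rows, so rows that repeat a pose let the fingers close. It gives the time, the measured TCP pose, the force, the opening and the grip force at its end, in the units of the state.
- get_obs(): the state, without advancing time (a new reading comes with each control period).
- get_image(name): name is "scene" or "top" or "wrist"; returns a dict with "img" (480x640x3 uint8, blue, green, red), "depth" (480x640 float32, mm along the optical axis (not along the pixel's ray), 0 where there is no reading), "vfov" (degrees; the focal length in pixels is half the picture's height over the tangent of half this angle, whatever the lens; pixels are square), "cx", "cy" (the principal point, pixels), "R" (3x3) and "t" (3): a world point X has camera coordinates R X + t; the wrist camera has in their place "mount" (4x4, takes a point from camera to tool coordinates, whose origin is the TCP and whose axes are the flange's). Camera axes: x right, y down, z forward; pixel columns grow to the right and rows downward; lengths in mm; the calibration is good to about 2 mm. A picture is of the moment at which its call begins: read the wrist's pose just before it.
- hand_in(): hands the job in; it is judged then, once.
Trained networks look in a picture, given as the dict that the camera call returned (one of the last four; its "shot" number tells which), for a name from the list of things; names that differ only in an ending like _2 or _b are one class to them, and where a whole thing is asked for, a point or a joint stands for the part that bears it (a point fixed in the world has none). Each returns a list of dicts, best first, with "conf" (0 to 1); they miss things now and then, are a little off and sometimes report something else, mostly with a low value. They report only what shows in the picture. A call takes as long as a camera call. They do not tell look-alikes from the thing itself.
- cut_out(query, picture): "mask" (480x640 bool, what is visible of it) and "rect" ([left, top, right, bottom] in pixels, round what is visible of it).
- landmark_of(query, picture): "position" ([column, row] in pixels: a listed point, or the origin of a listed thing).
The state is a dict: "time": time; "q": joint angles; "qvel": joint speeds; "joint_efforts": joint torques, N m; "eef_pos": TCP position; "orientation": TCP orientation; "ft_force": force on the tool from outside, world axes, zero at the start; "wrist_torque": the same for the moment, N m; "grip_width": opening from 0.0 (shut) to 1.0 (fully open); "gripper_force": force on a finger pad.
Only numpy, scipy, OpenCV 4.12 (cv2) and the standard library are available. Lean on these libraries where they do the work, as an engineer would, in place of code of your own. Each camera call takes 0.05 s, during which the arm holds its last target. There are 200 camera calls.

### The job

Lift the steel hold-down cap off the carved stone by its handle and stand it, right way up and let go, in the middle of the round cork mat. Then take the carved stone up out of its wooden cradle and hold it in the air in front of the inspection camera: right way up, carved face turned to the lens and square to its line of sight (the lens looks down at a slant, so the stone leans back to match), with the centre of the carved face 150 mm straight out from the lens. Finish while holding it there, still, and leave the other tools and stones on the bench where they are.

Things in the scene. Friction and masses are not known exactly. Their poses are not given: they have to be found in the camera images.
- cap_handle (a point): Middle of the handle bar on the steel hold-down cap. The bar runs along the cap's y axis, 70 mm long, 10 x 10 mm in section, on posts at its ends (54 mm clear between them); z is up. 34 mm of free space lies below the bar, down to the cap's plate. The edge on which the cap stands when set down is 57 mm below this point.
- stone_center (a point): Centre of the carved stone (pale grey-green sandstone, about 0.38 kg), half-way up. Block 34 (x) x 52 (y) x 90 mm (z, up); carved face on its +x side, plain back. At the start it stands upright under the cap, carved face roughly away from the robot (within 35 degrees). The two smooth sides, 52 mm apart along y, can be gripped without covering the carving.
- stone_face (a point): Centre of the carved face, on the lozenge, 20 mm along +x from stone_center at the same height; axes as for stone_center, so x points out of the carved face and z is the stone's up.
- stone: The carved stone itself, origin at the centre of its underside, axes as for stone_center.
- cap: Steel hold-down cap, 0.42 kg: plate 54 (x) x 70 (y) x 8 mm with a lip 10 mm deep all round below, handle bar on top. Origin: centre of the lip's lower edge; z up. At the start it sits over the stone's top, its plate on the stone, 4 to 5 mm play at the lips, axes along the stone's within 0.05 rad; about 15 mm straight up frees it.
- cradle: Wooden cradle fixed to the bench: board 100 (x) x 124 (y) x 12 mm with a rim 14 mm high on it, inside which the stone stands with 3 mm play. Origin: centre of the underside, on the bench; the rim's top is 26 mm above it, the stone's underside 12 mm. Cradle and mat lie left and right of the middle, either way round.
- mat: Round cork mat fixed to the bench, 180 mm across, 4 mm thick. Origin: centre of its underside, on the bench; its top is 4 mm higher.
- lens (a point): Front of the black lens (38 mm across) of the inspection camera, a grey box 60 x 52 x 48 mm, about 0.28 m up on a fixed stand at the far side. Camera axes: the lens looks along -x (towards the robot's side and 0.436 rad, 25 degrees, downwards); y is level, z up and leaning. The stand's post, 20 mm thick and 350 mm high, is about 0.1 m behind the lens.
- focus (a point): The point in free air 150 mm straight out from the lens, on its line of sight, about 0.215 m above the bench; axes as for the lens. The carved face is properly presented when stone_face lies here with its x, y and z axes along the x, y and z axes of this point.
- chisel: Bystander: wood-handled chisel about 230 mm long, 28 mm high, lying loose in the middle of the bench. Origin on its underside at the ferrule.
- chisel2: Bystander: a longer wood-handled chisel, about 245 mm, lying loose on the far left of the bench. Origin on its underside at the ferrule.
- mallet: Bystander: round iron mallet with wooden handle, 205 mm long, 62 mm high, lying loose on the far right. Origin on its underside at the near end of the head.
- brush: Bystander: dusting brush 220 mm long, 26 mm high, lying loose in the middle of the bench between mat and cradle, nearer the camera. Origin on its underside at the ferrule.
- blank: Bystander: uncut stone block 70 x 115 x 48 mm, loose, lying on the far right, beside the camera stand. Origin: centre of its underside.
Mind the look-alikes: they are no part of the job. What is shaped like the cap but orange or red is not meant.

How it is judged (in metres and radians):
On the way, in this order (a step that is already met when the one before it is completed fails the run):
1. the cap stands right way up on the middle of the cork mat, let go and at rest (horizontal distance between cap and mat below 0.05 m and height (world z) of cap below 0.012 m and angle between cap's own z axis and vertical below 0.12 rad and contact force between cap and the fingers below 0.1 N and linear speed of cap below 0.02 m/s), for 0.2 s.
2. the carved stone is gripped and lifted clear of the cradle (height (world z) of stone_center above 0.12 m and contact force between stone and cradle below 0.1 N and contact force between stone and the fingers above 1 N), for 0.1 s.
At the end, for the whole second after the job is handed in: Fingers hold the stone still in free air: centre of carved face within 25 mm of the point 150 mm out from the lens, face to the lens, square and right way up to the camera within 0.2 rad; cap upright (0.12 rad) on the mat within 50 mm of its centre (distance between stone_face and focus below 0.025 m and x of stone_center in the frame of focus below 0 m and angle between the x axis of stone_face and the x axis of focus, either way round below 0.2 rad and angle between the z axis of stone_face and the z axis of focus, either way round below 0.2 rad and angle between stone's own z axis and vertical below 0.8 rad and contact force between stone and the fingers above 1 N and contact force between stone and camera below 0.1 N and linear speed of stone below 0.02 m/s and angular speed of stone below 0.15 rad/s and horizontal distance between cap and mat below 0.05 m and height (world z) of cap below 0.012 m and angle between cap's own z axis and vertical below 0.12 rad); the arm keeps its last pose, push and grip.
It fails at once if a bystander (chisel, second chisel, mallet, brush or uncut block) is moved more than 30 mm (distance of any of chisel, chisel2, mallet, brush, blank from where it was at the start of the episode above 0.03 m).
It also fails if it takes over 67 s, if anything falls off the work surface, if the arm or the gripper's body presses on something with over 40 N, if the wrist force passes 120 N, or if a joint passes its speed limit or range.

## Working session

There is one attempt and no reset: what is moved stays moved. The work goes in short steps, Python scripts to look and compute and a shell command to move; the robot and the scene stay as the last step left them, time stands still between calls to the robot, and variables do not carry over. Pictures are saved under pics/ and viewed, at most 10 in all, crops included, and the job is handed in when it is done.

```bash
mkdir -p pics; ls
cat > h.py <<'E'
from bench import *
import numpy as np, cv2
from scipy.spatial.transform import Rotation as Rn
def f(p): return 240/np.tan(np.radians(p["vfov"])/2)
def world(p,u,v,d,obs=None):
    c=np.stack([(u-p["cx"])/f(p)*d,(v-p["cy"])/f(p)*d,d*np.ones_like(u*1.0)],-1)
    if "mount" in p:
        m=np.array(p["mount"]); c=c@m[:3,:3].T+m[:3,3]
        return c@Rn.from_quat(obs["orientation"]).as_matrix().T+np.array(obs["eef_pos"])
    return (c-np.array(p["t"]))@np.array(p["R"])
def cloud(p,mask,obs=None):
    v,u=np.nonzero(mask&(p["depth"]>0)); return world(p,u,v,p["depth"][v,u],obs)
def at(p,px,obs=None):
    u,v=px; a=p["depth"][int(v)-2:int(v)+3,int(u)-2:int(u)+3]; a=a[a>0]
    return world(p,np.array(u),np.array(v),np.median(a),obs) if len(a) else None
E
python3 - <<'E'
from h import *
o=get_obs(); print(o["time"],o["eef_pos"],o["orientation"])
for n in ["scene","top"]:
    p=get_image(n); cv2.imwrite(f"pics/{n}0.png",p["img"])
    print(n,p["vfov"],-np.array(p["R"]).T@p["t"])
    for q in ["cap_handle","stone_center","stone_face","cap","cradle","mat","lens","focus"]:
        for d in landmark_of(q,p)[:3]:
            print(q,np.round(d["conf"],2),np.round(d["position"]),np.round(at(p,d["position"])) if 3<d["position"][0]<636 and 3<d["position"][1]<476 else None)
E
```

```text
pics
0.0 [187.16173425 490.04809508 230.66326347] [ 1.81400661e-01  9.83408998e-01 -7.25594912e-04 -1.26905429e-04]
scene 53.83545834448816 [1201.57873503 -205.59421681  990.61363007]
cap_handle 0.68 [207. 253.] [ 384. -280.   56.]
cap_handle 0.63 [236. 272.] [ 539. -217.  150.]
cap_handle 0.59 [256. 234.] [ 358. -146.   60.]
stone_center 0.76 [239. 295.] [ 562. -221.   94.]
stone_face 0.78 [239. 300.] [ 552. -223.   64.]
cap 0.98 [236. 284.] [ 540. -221.  110.]
cap 0.81 [261. 246.] [ 366. -140.   19.]
cap 0.6 [208. 264.] [ 387. -284.   17.]
cradle 0.81 [242. 305.] [ 551. -221.   37.]
mat 0.91 [397. 254.] [481. 209.   4.]
lens 0.69 [352. 253.] [683.  -1. 315.]
focus 0.27 [242. 306.] [ 552. -221.   36.]
top 52.70630296011994 [ 441.09042529    5.27605711 1268.11582427]
cap_handle 0.9 [416. 240.] [ 532. -225.  154.]
cap_handle 0.65 [433. 302.] [ 386. -293.   20.]
cap_handle 0.41 [482. 203.] [ 640. -419.   34.]
stone_center 0.63 [318. 277.] [444.   2.  23.]
cap 0.89 [378. 312.] [ 358. -154.   21.]
cap 0.88 [425. 298.] [ 394. -274.   18.]
cap 0.57 [411. 242.] [ 530. -221.  112.]
cradle 0.6 [317. 179.] [642.   6. 293.]
cradle 0.59 [400. 250.] [ 512. -196.  107.]
mat 0.81 [239. 264.] [476. 207.   5.]
lens 0.59 [314. 180.] [640.  13. 296.]
```

View pics/scene0.png

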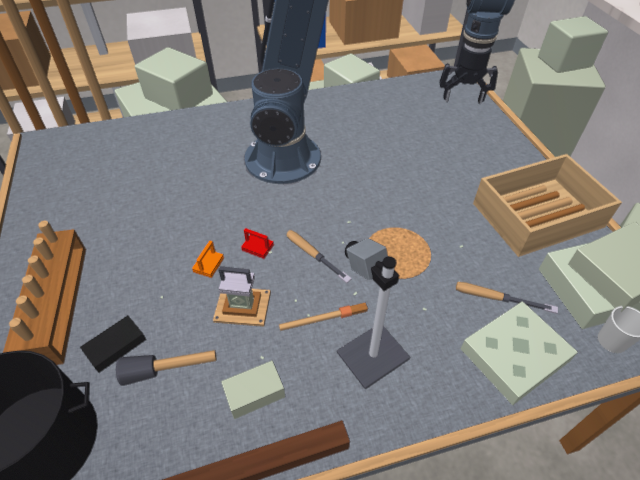

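View pics/top0.png

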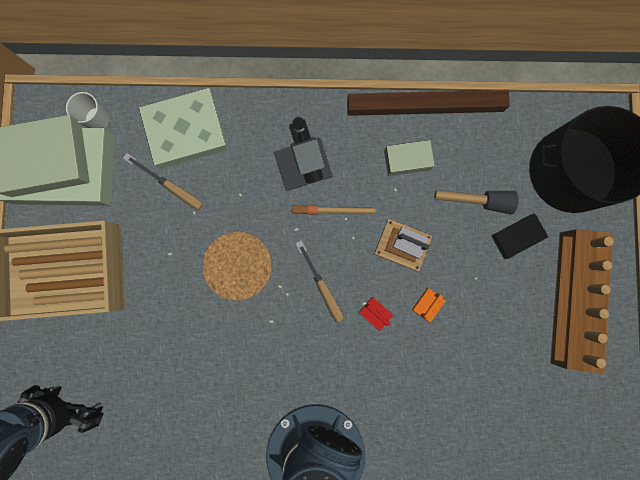

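Cap candidates in the scene picture are the grey one at (236,284), the orange one at (208,264) and the red one at (258,243). Only the grey one is steel and sits on the stone in the cradle. I'll confirm that with a crop and measure.

Run:
```python
from h import *
P={n:get_image(n) for n in["scene","top"]}
a=P["scene"]["img"][215:335,180:300]; b=P["top"]["img"][205:265,370:440]
cv2.imwrite("pics/crop.png",np.hstack([cv2.resize(a,(400,400),interpolation=2),cv2.resize(b,(400,400),interpolation=2)]))
def rect(c,l):
    r=cv2.minAreaRect(c[:,:2].astype(np.float32)); print(l,len(c),np.round(r[0]),np.round(r[1]),round(r[2],1),"zmed",np.round(np.median(c[:,2])))
for n,p in P.items():
    c=cloud(p,np.ones((480,640),bool))
    def box(x0,x1,y0,y1,z0,z1): return c[(c[:,0]>x0)&(c[:,0]<x1)&(c[:,1]>y0)&(c[:,1]<y1)&(c[:,2]>z0)&(c[:,2]<z1)]
    k=(440,620,-300,-150)
    rect(box(*k,136,175),n+" bar"); rect(box(*k,100,124),n+" plate"); rect(box(*k,18,32),n+" rim"); rect(box(*k,7,17),n+" board")
    rect(box(560,760,-80,90,240,335),n+" cambox");rect(box(560,760,-80,90,338,400),n+" post")
    rect(box(560,850,-120,120,4,25),n+" base")
    m=[d for d in cut_out("mat",p) if d["conf"]>.4]
    cm=cloud(p,m[0]["mask"]); print("mat",np.round(cm.mean(0)),np.round(cm.min(0)),np.round(cm.max(0)))
    d=landmark_of("lens",p)
    print([(np.round(x["conf"],2),np.round(x["position"],1)) for x in d])
```

```text
scene bar 194 [ 532. -221.] [71. 12.] 68.3 zmed 152.0
scene plate 595 [ 534. -221.] [70. 56.] 67.3 zmed 110.0
scene rim 423 [ 535. -216.] [93. 66.] 69.6 zmed 26.0
scene board 842 [ 533. -219.] [125. 103.] 69.3 zmed 12.0
scene cambox 1678 [699.  30.] [126.  54.] 18.8 zmed 314.0
scene post 147 [744.  46.] [23. 23.] 68.8 zmed 348.0
scene base 3024 [705.   0.] [289. 239.] 0.2 zmed 12.0
mat [474. 234.   5.] [385.  53.  -2.] [700. 302. 332.]
[(np.float64(0.6), array([352.5, 247.1]))]
top bar 150 [ 531. -220.] [70. 11.] 67.4 zmed 153.0
top plate 535 [ 531. -220.] [70. 55.] 67.0 zmed 110.0
top rim 277 [ 531. -212.] [110.  91.] 72.9 zmed 26.0
top board 784 [ 514. -211.] [127. 139.] 69.4 zmed 12.0
top cambox 1285 [698.  30.] [124.  52.] 18.4 zmed 317.0
top post 125 [742.  46.] [23. 22.] 1.3 zmed 347.0
top base 1837 [706.   1.] [289. 239.] 0.7 zmed 12.0
mat [470. 213.   4.] [382. 123.  -5.] [560. 302.  12.]
[(np.float64(0.6), array([315.7, 178.7])), (np.float64(0.54), array([240.5, 264.2]))]
```

View pics/crop.png

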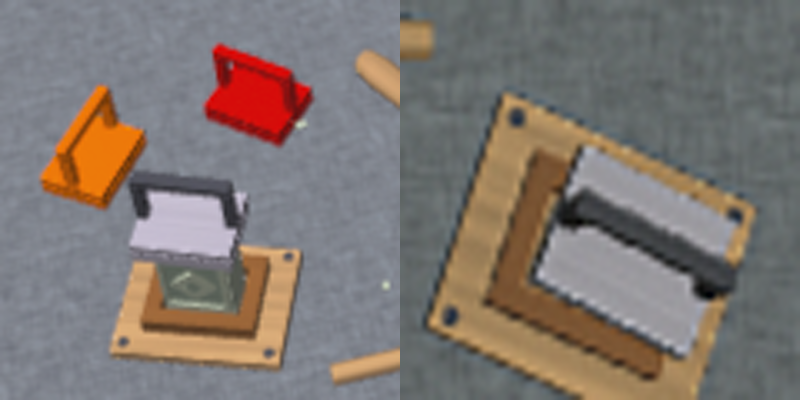

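The crop confirms it: the left panel shows the grey cap on the stone, whose lozenge faces the far side at about (195,290). The bar's centre is (531,-220), with cap y at about 68°. Next I'll move above it.

```bash
python3 -m jog '[{"travel":[3,-4,3],"rot":[0,0,-0.1],"gripper":1},{"travel":[5,-7,3],"rot":[0,0,-0.2],"gripper":1},{"travel":[7,-11,3],"rot":[0,0,-0.3],"gripper":1},{"travel":[9,-14,3],"rot":[0,0,-0.4],"gripper":1},{"travel":[11,-18,3],"rot":[0,0,-0.5],"gripper":1},{"travel":[13,-22,3],"rot":[0,0,-0.6],"gripper":1},{"travel":[14,-26,3],"rot":[0,0,-0.7],"gripper":1},{"travel":[16,-29,3],"rot":[0,0,-0.8],"gripper":1},{"travel":[18,-33,3],"rot":[0,0,-0.9],"gripper":1},{"travel":[20,-37,3],"rot":[0,0,-1.0],"gripper":1}]' 40
python3 -c "
from h import *
o=get_obs();print(o['time'],o['q'],o['eef_pos'],Rn.from_quat(o['orientation']).as_matrix().round(3).tolist())"
```

```text
time: 2.03
eef_pos: [382.3, 129.3, 261.6]
orientation: [0.632, 0.775, 0.0, 0.0]
ft_force: [0.7, 0.9, 0.3]
grip_width: 0.999
gripper_force: 0.0
2.0333 [ 3.26200325e-01  1.88011667e-02 -1.96453418e-01  1.35464122e+00
  6.61872814e-05  1.69557657e+00] [382.27154611 129.33812839 261.59527599] [[-0.2, 0.98, 0.001], [0.98, 0.2, 0.0], [0.0, 0.001, -1.0]]
```

```bash
python3 -m jog '[{"travel":[1.7,-3.9,0],"rot":[0,0,-0.1],"gripper":1},{"travel":[3.3,-7.8,0],"rot":[0,0,-0.2],"gripper":1},{"travel":[5,-11.7,0],"rot":[0,0,-0.3],"gripper":1},{"travel":[6.6,-15.5,0],"rot":[0,0,-0.4],"gripper":1},{"travel":[8.3,-19.4,0],"rot":[0,0,-0.5],"gripper":1},{"travel":[10,-23.3,0],"rot":[0,0,-0.58],"gripper":1},{"travel":[11.6,-27.2,0],"rot":[0,0,-0.58],"gripper":1},{"travel":[13.3,-31.1,0],"rot":[0,0,-0.58],"gripper":1},{"travel":[14.9,-35,0],"rot":[0,0,-0.58],"gripper":1},{"travel":[14.9,-35,0],"rot":[0,0,-0.58],"gripper":1}]'
python3 - <<'E'
from h import *
o=get_obs(); p=get_image("wrist"); cv2.imwrite("pics/w1.png",p["img"]); print(o["eef_pos"],np.round(p["mount"],3).tolist(),p["vfov"])
c=cloud(p,np.ones((480,640),bool),o)
for a,b,l in[(146,165,"bar"),(103,118,"plate")]:
    k=c[(abs(c[:,0]-531)<60)&(abs(c[:,1]+220)<60)&(c[:,2]>a)&(c[:,2]<b)]
    r=cv2.minAreaRect(k[:,:2].astype(np.float32)); print(l,len(k),r,np.median(k[:,2]))
R=Rn.from_quat(o['orientation']).as_matrix(); print(np.degrees(np.arctan2(R[1,1],R[0,1])))
E
```

```text
time: 2.87
eef_pos: [532.6, -224.3, 260.0]
orientation: [0.827, 0.562, -0.0, 0.001]
ft_force: [-1.6, 1.7, -0.9]
grip_width: 1.001
gripper_force: 0.0
[ 532.64221736 -224.27197184  259.9898726 ] [[0.001, -0.949, -0.316, 82.658], [1.0, 0.001, 0.002, 0.405], [-0.002, -0.316, 0.949, -142.186], [0.0, 0.0, 0.0, 1.0]] 59.35494185517047
bar 1742 ((533.0849609375, -219.5953369140625), (70.06439971923828, 9.988192558288574), 67.08294677734375) 153.47776003074998
plate 5658 ((532.9816284179688, -219.97555541992188), (70.51790618896484, 54.15920639038086), 67.25688171386719) 109.65512580844299
-21.63665553347232
```

```bash
python3 -m jog '[{"travel":[-0.4,1.0,0],"rot":[0,0,-0.03],"gripper":1},{"travel":[-0.4,1.0,-2],"rot":[0,0,-0.03],"gripper":1},{"travel":[-0.4,1.0,-5],"rot":[0,0,-0.03],"gripper":1},{"travel":[-0.4,1.0,-8],"rot":[0,0,-0.03],"gripper":1},{"travel":[-0.4,1.0,-10.5],"rot":[0,0,-0.03],"gripper":1},{"travel":[-0.4,1.0,-12],"rot":[0,0,-0.03],"gripper":1},{"travel":[-0.4,1.0,-13],"rot":[0,0,-0.03],"gripper":1},{"travel":[-0.4,1.0,-13],"rot":[0,0,-0.03],"gripper":1},{"travel":[-0.4,1.0,-13],"rot":[0,0,-0.03],"gripper":1}]'
```

```text
time: 3.67
eef_pos: [526.8, -208.2, 131.8]
orientation: [0.834, 0.551, -0.0, -0.0]
ft_force: [-0.3, -0.0, 0.5]
grip_width: 1.0
gripper_force: 0.0
```

View pics/w1.png

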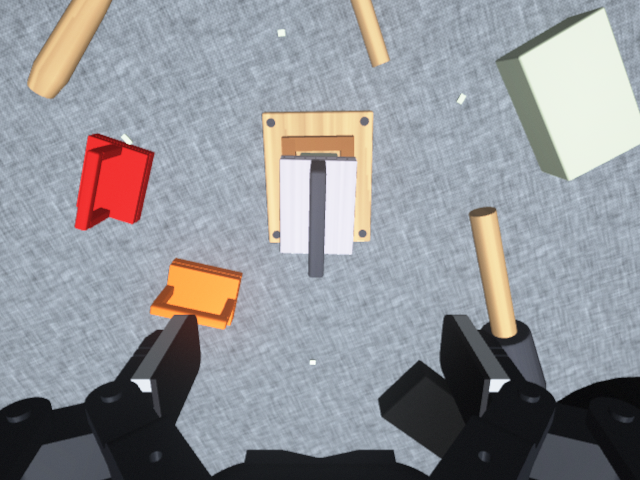

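The wrist view shows the bar running along the cap at (317,215), with fingers either side. I'll correct sideways by (+5.7, -11.7) mm and then close.

```bash
python3 -m jog '[{"travel":[0.3,-0.6,-0.1],"rot":[0,0,0],"gripper":1},{"travel":[0.6,-1.2,-0.1],"rot":[0,0,0],"gripper":1},{"travel":[0.6,-1.2,-0.1],"rot":[0,0,0],"gripper":1},{"travel":[0.6,-1.2,-0.1],"rot":[0,0,0],"gripper":-1},{"travel":[0.6,-1.2,-0.1],"rot":[0,0,0],"gripper":-1},{"travel":[0.6,-1.2,-0.1],"rot":[0,0,0],"gripper":-1},{"travel":[0.6,-1.2,-0.1],"rot":[0,0,0],"gripper":-1},{"travel":[0.6,-1.2,-0.1],"rot":[0,0,0],"gripper":-1},{"travel":[0.6,-1.2,-0.1],"rot":[0,0,0],"gripper":-1},{"travel":[0.6,-1.2,-0.1],"rot":[0,0,0],"gripper":-1}]' 60; python3 -m jog '[{"travel":[0,0,0],"rot":[0,0,0],"gripper":-1},{"travel":[0,0,0],"rot":[0,0,0],"gripper":-1},{"travel":[0,0,0],"rot":[0,0,0],"gripper":-1}]'
```

```text
time: 4.5
eef_pos: [532.8, -220.7, 130.4]
orientation: [0.835, 0.551, -0.0, -0.0]
ft_force: [-1.0, -0.1, 1.7]
grip_width: 0.098
gripper_force: 58.7
time: 4.75
eef_pos: [532.8, -220.7, 130.4]
orientation: [0.835, 0.551, -0.0, -0.0]
ft_force: [-0.5, 0.6, 2.1]
grip_width: 0.103
gripper_force: 58.8
```

```bash
python3 -m jog '[{"travel":[0,0,0.4],"rot":[0,0,0],"gripper":-1},{"travel":[0,0,1],"rot":[0,0,0],"gripper":-1},{"travel":[0,0,1.7],"rot":[0,0,0],"gripper":-1},{"travel":[0,0,2.6],"rot":[0,0,0],"gripper":-1},{"travel":[0,0,4],"rot":[0,0,0],"gripper":-1},{"travel":[0,0,6],"rot":[0,0,0],"gripper":-1},{"travel":[0,0,8],"rot":[0,0,0],"gripper":-1},{"travel":[0,0,10],"rot":[0,0,0],"gripper":-1},{"travel":[0,0,11],"rot":[0,0,0],"gripper":-1},{"travel":[0,0,11],"rot":[0,0,0],"gripper":-1}]'
python3 - <<'E'
from h import *
o=get_obs();print(o["grip_width"],o["gripper_force"],o["q"])
p=get_image("scene"); cv2.imwrite("pics/s2.png",cv2.resize(p["img"][190:390,160:440],(784,560),interpolation=2))
E
```

```text
time: 5.58
eef_pos: [534.0, -221.3, 243.2]
orientation: [0.835, 0.551, 0.001, 0.002]
ft_force: [0.6, 0.3, -3.8]
grip_width: 0.102
gripper_force: 58.7
0.10246355869607096 58.74131619930267 [-3.92823443e-01  3.23626374e-01  1.36838804e-01  1.37946723e+00
  1.23673351e-05  1.58198829e+00]
```

View pics/s2.png

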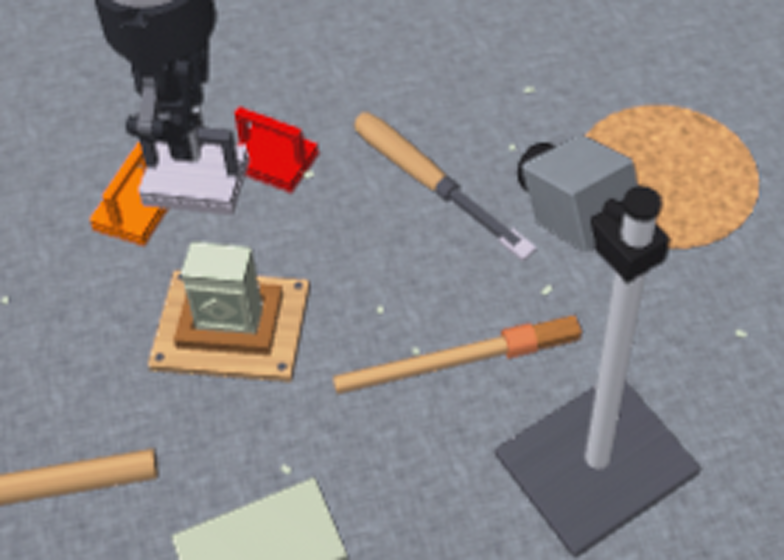

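The cap is lifted and the stone stayed behind, with its lozenge at about (218,308). I'll carry the cap to the mat.

```bash
python3 -m jog '[{"travel":[-2,2,0],"rot":[0,0,0],"gripper":-1},{"travel":[-4,5,0],"rot":[0,0,0],"gripper":-1},{"travel":[-6,8.5,0],"rot":[0,0,0],"gripper":-1},{"travel":[-8,12,0],"rot":[0,0,0],"gripper":-1},{"travel":[-9.5,15.5,0],"rot":[0,0,0],"gripper":-1},{"travel":[-10.5,19.2,0],"rot":[0,0,0],"gripper":-1},{"travel":[-11,23,0],"rot":[0,0,0],"gripper":-1},{"travel":[-11,26.8,0],"rot":[0,0,0],"gripper":-1},{"travel":[-10.5,30.6,0],"rot":[0,0,0],"gripper":-1},{"travel":[-9.5,34,0],"rot":[0,0,0],"gripper":-1}]';python3 -m jog '[{"travel":[1,2.5,0],"rot":[0,0,0],"gripper":-1},{"travel":[2,5,0],"rot":[0,0,0],"gripper":-1},{"travel":[3,7.5,0],"rot":[0,0,0],"gripper":-1},{"travel":[3.3,9,0],"rot":[0,0,0],"gripper":-1},{"travel":[3.3,9.2,0],"rot":[0,0,0],"gripper":-1},{"travel":[3.3,9.2,0],"rot":[0,0,0],"gripper":-1},{"travel":[3.3,9.2,0],"rot":[0,0,0],"gripper":-1}]'
```

```text
time: 6.47
eef_pos: [436.1, 121.1, 239.4]
orientation: [0.834, 0.551, -0.001, -0.0]
ft_force: [0.4, -0.0, -3.8]
grip_width: 0.1
gripper_force: 59.0
time: 7.05
eef_pos: [470.1, 210.5, 239.6]
orientation: [0.835, 0.551, -0.001, -0.0]
ft_force: [-0.5, 0.6, -4.1]
grip_width: 0.101
gripper_force: 59.0
```

```bash
python3 -m jog '[{"travel":[0,0,-2],"rot":[0,0,0],"gripper":-1},{"travel":[0,0,-5],"rot":[0,0,0],"gripper":-1},{"travel":[0,0,-8.5],"rot":[0,0,0],"gripper":-1},{"travel":[0,0,-12],"rot":[0,0,0],"gripper":-1},{"travel":[0,0,-14.5],"rot":[0,0,0],"gripper":-1},{"travel":[0,0,-16.5],"rot":[0,0,0],"gripper":-1},{"travel":[0,0,-18],"rot":[0,0,0],"gripper":-1},{"travel":[0,0,-19],"rot":[0,0,0],"gripper":-1},{"travel":[0,0,-19.4],"rot":[0,0,0],"gripper":-1},{"travel":[0,0,-19.4],"rot":[0,0,0],"gripper":-1}]'
```

```text
time: 7.88
eef_pos: [470.5, 210.4, 45.9]
orientation: [0.835, 0.551, -0.001, -0.0]
ft_force: [-0.0, 0.4, -4.5]
grip_width: 0.102
gripper_force: 59.0
```

```bash
python3 -m jog '[{"travel":[0,0,-0.1],"rot":[0,0,0],"gripper":-1},{"travel":[0,0,-0.2],"rot":[0,0,0],"gripper":-1},{"travel":[0,0,-0.3],"rot":[0,0,0],"gripper":-1},{"travel":[0,0,-0.35],"rot":[0,0,0],"gripper":-1},{"travel":[0,0,-0.35],"rot":[0,0,0],"gripper":-1},{"travel":[0,0,-0.35],"rot":[0,0,0],"gripper":-1}]'
```

```text
time: 8.38
eef_pos: [471.0, 211.3, 43.0]
orientation: [0.835, 0.551, 0.0, -0.0]
ft_force: [-0.2, -0.6, -3.3]
grip_width: 0.107
gripper_force: 59.0
```

```bash
python3 -m jog '[{"travel":[0,0,-0.1],"rot":[0,0,0],"gripper":-1},{"travel":[0,0,-0.1],"rot":[0,0,0],"gripper":0},{"travel":[0,0,-0.1],"rot":[0,0,0],"gripper":1},{"travel":[0,0,-0.1],"rot":[0,0,0],"gripper":1},{"travel":[0,0,-0.1],"rot":[0,0,0],"gripper":1},{"travel":[0,0,-0.1],"rot":[0,0,0],"gripper":1},{"travel":[0,0,-0.1],"rot":[0,0,0],"gripper":1},{"travel":[0,0,-0.1],"rot":[0,0,0],"gripper":1},{"travel":[0,0,-0.1],"rot":[0,0,0],"gripper":1}]'; python3 -m jog '[{"travel":[0,0,1],"rot":[0,0,0],"gripper":1},{"travel":[0,0,2.5],"rot":[0,0,0],"gripper":1},{"travel":[0,0,5],"rot":[0,0,0],"gripper":1},{"travel":[0,0,8.5],"rot":[0,0,0],"gripper":1},{"travel":[0,0,12],"rot":[0,0,0],"gripper":1},{"travel":[0,0,15],"rot":[0,0,0],"gripper":1},{"travel":[-1,-2,18],"rot":[0,0,0.1],"gripper":1},{"travel":[-3,-4,19],"rot":[0,0,0.2],"gripper":1},{"travel":[-5,-7,19],"rot":[0,0,0.3],"gripper":1},{"travel":[-7,-10,19],"rot":[0,0,0.4],"gripper":1}]'
python3 - <<'E'
from h import *
o=get_obs();print(o["q"],o["eef_pos"])
p=get_image("top")
c=cloud(p,np.ones((480,640),bool))
def rect(l,x,y,a,b):
    k=c[(abs(c[:,0]-x)<60)&(abs(c[:,1]-y)<60)&(c[:,2]>a)&(c[:,2]<b)]
    print(l,len(k),cv2.minAreaRect(k[:,:2].astype(np.float32)) if len(k) else 0,np.median(k[:,2]) if len(k) else 0)
rect("cap bar",471,211,55,72);rect("plate",471,211,15,30)
rect("stone top",532,-220,92,112)
E
```

```text
time: 9.13
eef_pos: [470.9, 211.2, 41.8]
orientation: [0.835, 0.551, -0.0, -0.0]
ft_force: [0.1, 0.1, -0.9]
grip_width: 1.003
gripper_force: 0.0
time: 9.97
eef_pos: [400.4, 110.7, 233.3]
orientation: [0.706, 0.708, 0.001, 0.001]
ft_force: [0.1, -0.3, -0.8]
grip_width: 0.998
gripper_force: 0.0
[ 2.69873547e-01  4.76691478e-02 -2.38857922e-01  1.28197730e+00
 -5.71681221e-05  1.83844446e+00] [400.37894884 110.73542846 233.2566571 ]
cap bar 80 ((474.02490234375, 219.56866455078125), (52.2770881652832, 9.959341049194336), 67.36832427978516) 66.05714594869431
plate 259 ((472.1908264160156, 215.78672790527344), (60.40591049194336, 54.073219299316406), 66.80609893798828) 21.783083393328763
stone top 316 ((532.0712890625, -219.08566284179688), (52.28676223754883, 34.13193130493164), 68.12076568603516) 101.52708315043208
```

Cap stands on the mat: bar top at 66 mm, plate at 22 mm, centre about (472,212). Next I'll turn the wrist to stone yaw, then tilt up to look at the lens.

```bash
python3 -m jog '[{"travel":[0,0,1],"rot":[0,0,0.12],"gripper":1},{"travel":[0,0,2],"rot":[0,0,0.24],"gripper":1},{"travel":[0,0,2],"rot":[0,0,0.36],"gripper":1},{"travel":[0,0,2],"rot":[0,0,0.48],"gripper":1},{"travel":[0,0,2],"rot":[0,0,0.6],"gripper":1},{"travel":[0,0,2],"rot":[0,0,0.72],"gripper":1},{"travel":[0,0,2],"rot":[0,0,0.84],"gripper":1},{"travel":[0,0,2],"rot":[0,0,0.96],"gripper":1},{"travel":[0,0,2],"rot":[0,0,1.08],"gripper":1},{"travel":[0,0,2],"rot":[0,0,1.19],"gripper":1}]';python3 -m jog '[{"travel":[0,0,0],"rot":[-0.04,-0.11,0],"gripper":1},{"travel":[0,0,0],"rot":[-0.08,-0.22,0],"gripper":1},{"travel":[0,0,0],"rot":[-0.13,-0.33,0],"gripper":1},{"travel":[0,0,0],"rot":[-0.17,-0.44,0],"gripper":1},{"travel":[0,0,0],"rot":[-0.21,-0.54,0],"gripper":1},{"travel":[0,0,0],"rot":[-0.25,-0.64,0],"gripper":1},{"travel":[0,0,0],"rot":[-0.29,-0.74,0],"gripper":1},{"travel":[0,0,0],"rot":[-0.33,-0.84,0],"gripper":1},{"travel":[0,0,0],"rot":[-0.37,-0.93,0],"gripper":1},{"travel":[0,0,0],"rot":[-0.37,-0.93,0],"gripper":1}]'
python3 - <<'E'
from h import *
o=get_obs();print(o["q"],o["eef_pos"])
p=get_image("wrist"); cv2.imwrite("pics/w2.png",p["img"])
for q in["lens","focus"]:
  for d in landmark_of(q,p)[:2]: print(q,d["conf"],d["position"],at(p,d["position"],o))
for d in cut_out("lens",p)[:2]: print(d["conf"],d["rect"])
np.savez("w2.npz",depth=p["depth"],img=p["img"],mount=p["mount"],cx=p["cx"],cy=p["cy"],vfov=p["vfov"],eef_pos=o["eef_pos"],orientation=o["orientation"])
E
```

```text
time: 10.85
eef_pos: [400.7, 111.2, 252.5]
orientation: [0.188, 0.982, 0.0, 0.0]
ft_force: [-0.0, -0.1, -1.1]
grip_width: 1.005
gripper_force: 0.0
time: 11.68
eef_pos: [398.9, 110.5, 250.0]
orientation: [0.165, 0.861, -0.09, 0.473]
ft_force: [-1.2, 0.1, -1.9]
grip_width: 1.003
gripper_force: 0.0
[ 0.91554079 -0.23257861 -0.85238782  0.54530747 -0.94665182  1.08536366] [398.91597749 110.50973893 250.03310151]
lens 0.68 [320.7, 358.4] [648.45372131  14.1331945  276.36155439]
0.78 [304.9, 342.5, 387.7, 415.6]
```

View pics/w2.png

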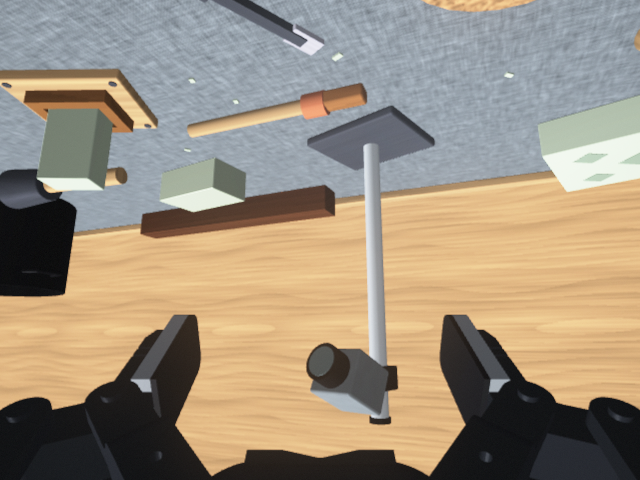

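The picture is upside down: lens front disc at about (323,363), grey box behind it to the lower right, post at (375,270). I'll fit the lens disc and the box.

Run:
```python
from h import *
z=dict(np.load("w2.npz"))
p={k:z[k] for k in z}
m=np.zeros((480,640),bool); m[335:420,295:392]=1
c=cloud(p,m,p); c=c[(c[:,0]>560)&(c[:,0]<800)&(c[:,2]>200)]
# box yaw from top/scene clouds: top face plane and side edges
g=[]
for n in["top","scene"]:
    t=get_image(n); k=cloud(t,np.ones((480,640),bool))
    k=k[(k[:,0]>600)&(k[:,0]<722)&(k[:,1]>-60)&(k[:,1]<70)&(k[:,2]>262)&(k[:,2]<345)]
    # top face: plane ransac with normal near (-sin25,..,cos25)
    best=None
    for yaw in np.radians(np.arange(5,32,.5)):
        nrm=np.array([-np.sin(.436)*np.cos(yaw),-np.sin(.436)*np.sin(yaw),np.cos(.436)])
        d=k@nrm; h,e=np.histogram(d,np.arange(d.min(),d.max()+2,1.5)); s=h.max()
        if best is None or s>best[0]: best=(s,np.degrees(yaw),e[h.argmax()]+.75)
    print(n,len(k),best)
    g.append((n,k))
for yawd in (16.5,18.6,21):
    y=np.radians(yawd); X=np.array([np.cos(.436)*np.cos(y),np.cos(.436)*np.sin(y),np.sin(.436)]); Y=np.array([-np.sin(y),np.cos(y),0]); Z=np.cross(X,Y)
    B=np.stack([X,Y,Z],1)
    L=c@B; x0=np.percentile(L[:,0],2); f0=L[L[:,0]<x0+4]
    print("yaw",yawd,"front n",len(f0),"x",np.median(f0[:,0]),"std",f0[:,0].std(),"y",f0[:,1].min(),f0[:,1].max(),"z",f0[:,2].min(),f0[:,2].max())
    ctr=np.array([np.median(f0[:,0]),(f0[:,1].min()+f0[:,1].max())/2,(f0[:,2].min()+f0[:,2].max())/2])
    print(" lens",(B@ctr).round(1),"focus",(B@(ctr-[150,0,0])).round(1))
    for n,k in g:
        K=k@B; zt=np.median(K[K[:,2]>np.percentile(K[:,2],60)][:,2]); t=K[abs(K[:,2]-zt)<2.5]
        print(" ",n,"top z",zt-ctr[2],"y",np.percentile(t[:,1],[1,99])-ctr[1],"x",np.percentile(t[:,0],[1,99])-ctr[0],cv2.minAreaRect(t[:,:2].astype(np.float32))[1:])
```

```text
top 1078 (np.int64(272), np.float64(20.0), np.float64(17.3339781077997))
scene 1035 (np.int64(272), np.float64(17.5), np.float64(14.190443221022853))
yaw 16.5 front n 955 x 683.802064898007 std 0.9418548464304531 y -188.85407256374998 -149.68910099297148 z -30.702526311920113 7.890823751701531
 lens [647.   15.1 278.4] focus [516.6 -23.5 215.1]
  top top z 24.749944074521615 y [-25.20613982  25.04897892] x [21.94308544 80.20055681] ((60.10897445678711, 51.747169494628906), 1.5730286836624146)
  scene top z 24.108539015267922 y [-26.32142205  24.48911692] x [23.39524982 81.79182276] ((61.206077575683594, 52.881805419921875), 1.6038885116577148)
yaw 18.6 front n 945 x 677.8254895563082 std 0.9143243064398133 y -211.69005632086652 -172.51852516151686 z -27.90035114318079 10.696948948329577
 lens [647.   15.1 278.5] focus [518.2 -28.3 215.1]
  top top z 24.671507913859763 y [-26.67069125  23.51937171] x [22.09038214 80.27303723] ((51.606910705566406, 72.82902526855469), 89.70670318603516)
  scene top z 24.08156845311818 y [-28.00156514  22.94583891] x [23.60591638 81.82865613] ((53.19392013549805, 61.2081413269043), 89.69544982910156)
yaw 21 front n 921 x 670.0132788713058 std 0.93051599185621 y -237.43837489697947 -198.32377171355876 z -24.261940323899527 14.32708236479786
 lens [647.   15.  278.5] focus [520.1 -33.7 215.1]
  top top z 24.65557671321755 y [-28.46784165  22.13755897] x [21.64653398 80.4182016 ] ((51.614952087402344, 72.83367156982422), 87.55168151855469)
  scene top z 24.151078506742266 y [-30.04132519  21.28435322] x [23.29978615 81.58590193] ((53.201602935791016, 61.2086181640625), 87.51441192626953)
```

Lens is at (647,15,278.5) with camera yaw about 18.2°, which puts focus at about (518,-27.5,215), matching the stated height. Next I'll untilt and go above the stone.

```bash
python3 -m jog '[{"travel":[0,0,0],"rot":[0.05,0.11,0],"gripper":1},{"travel":[0,-1,0],"rot":[0.09,0.22,0],"gripper":1},{"travel":[0,-3,0],"rot":[0.13,0.33,0],"gripper":1},{"travel":[0,-6,0],"rot":[0.17,0.44,0],"gripper":1},{"travel":[0,-9,0],"rot":[0.21,0.54,0],"gripper":1},{"travel":[1,-12,0],"rot":[0.25,0.64,0],"gripper":1},{"travel":[2,-15,0],"rot":[0.29,0.74,0],"gripper":1},{"travel":[3.5,-18,0],"rot":[0.33,0.84,0],"gripper":1},{"travel":[5,-21,0],"rot":[0.37,0.93,0],"gripper":1},{"travel":[7,-24,0],"rot":[0.37,0.93,0],"gripper":1}]';python3 -m jog '[{"travel":[2,-3,0],"rot":[0,0,0],"gripper":1},{"travel":[4,-6,0],"rot":[0,0,0],"gripper":1},{"travel":[5.8,-8.5,0],"rot":[0,0,0],"gripper":1},{"travel":[6.3,-9,0],"rot":[0,0,0],"gripper":1},{"travel":[6.3,-9,0],"rot":[0,0,0],"gripper":1},{"travel":[6.3,-9,0],"rot":[0,0,0],"gripper":1}]'
python3 - <<'E'
from h import *
o=get_obs(); p=get_image("wrist"); print(o["eef_pos"],o["q"])
c=cloud(p,np.ones((480,640),bool),o)
k=c[(abs(c[:,0]-532)<60)&(abs(c[:,1]+220)<60)&(c[:,2]>97)&(c[:,2]<110)]
print(len(k),cv2.minAreaRect(k[:,:2].astype(np.float32)),np.median(k[:,2]))
print(Rn.from_quat(o['orientation']).as_matrix().round(3).tolist())
E
```

```text
time: 12.82
eef_pos: [467.4, -125.4, 254.1]
orientation: [0.193, 0.981, 0.002, -0.0]
ft_force: [1.6, 1.4, 1.8]
grip_width: 0.999
gripper_force: 0.0
time: 13.32
eef_pos: [529.2, -212.2, 251.8]
orientation: [0.192, 0.981, 0.0, -0.0]
ft_force: [0.7, -0.3, 0.3]
grip_width: 1.002
gripper_force: 0.0
[ 529.21281865 -212.23209473  251.81303732] [-3.81793192e-01  3.12143598e-01  1.42050095e-01  1.40140937e+00
  7.36225016e-04  4.82770074e-03]
3276 ((534.2421264648438, -219.22579956054688), (51.97185516357422, 34.371070861816406), 67.66004943847656) 101.78424344220703
[[-0.926, 0.377, -0.0], [0.377, 0.926, 0.001], [0.001, 0.001, -1.0]]
```

```bash
python3 -m jog '[{"travel":[0.4,-0.7,0],"rot":[0,0,0],"gripper":1},{"travel":[0.4,-0.7,-2],"rot":[0,0,0],"gripper":1},{"travel":[0.4,-0.7,-5],"rot":[0,0,0],"gripper":1},{"travel":[0.4,-0.7,-8],"rot":[0,0,0],"gripper":1},{"travel":[0.4,-0.7,-11],"rot":[0,0,0],"gripper":1},{"travel":[0.4,-0.7,-13],"rot":[0,0,0],"gripper":1},{"travel":[0.4,-0.7,-13],"rot":[0,0,0],"gripper":1},{"travel":[0.4,-0.7,-13],"rot":[0,0,0],"gripper":1}]'
```

```text
time: 14.03
eef_pos: [533.2, -218.1, 122.1]
orientation: [0.191, 0.982, 0.0, -0.001]
ft_force: [1.0, 0.2, 0.8]
grip_width: 1.0
gripper_force: 0.0
```

```bash
python3 -m jog '[{"travel":[0,-0.1,-2],"rot":[0,0,0],"gripper":1},{"travel":[0,-0.1,-4],"rot":[0,0,0],"gripper":1},{"travel":[0,-0.1,-5.5],"rot":[0,0,0],"gripper":1},{"travel":[0,-0.1,-6.6],"rot":[0,0,0],"gripper":1},{"travel":[0,-0.1,-7.2],"rot":[0,0,0],"gripper":1},{"travel":[0,-0.1,-7.2],"rot":[0,0,0],"gripper":1},{"travel":[0,-0.1,-7.2],"rot":[0,0,0],"gripper":-1},{"travel":[0,-0.1,-7.2],"rot":[0,0,0],"gripper":-1},{"travel":[0,-0.1,-7.2],"rot":[0,0,0],"gripper":-1},{"travel":[0,-0.1,-7.2],"rot":[0,0,0],"gripper":-1}]' 70;python3 -m jog '[{"travel":[0,0,0],"rot":[0,0,0],"gripper":-1},{"travel":[0,0,0],"rot":[0,0,0],"gripper":-1},{"travel":[0,0,0],"rot":[0,0,0],"gripper":-1},{"travel":[0,0,0],"rot":[0,0,0],"gripper":-1}]'
```

```text
time: 14.87
eef_pos: [534.5, -220.2, 51.2]
orientation: [0.191, 0.982, -0.0, 0.001]
ft_force: [0.2, -0.4, 6.8]
grip_width: 0.601
gripper_force: 73.2
time: 15.2
eef_pos: [534.5, -220.2, 51.2]
orientation: [0.191, 0.982, -0.0, 0.001]
ft_force: [-0.4, -0.4, 7.7]
grip_width: 0.6
gripper_force: 73.2
```

```bash
python3 -m jog '[{"travel":[0,0,0.4],"rot":[0,0,0],"gripper":-1},{"travel":[0,0,1],"rot":[0,0,0],"gripper":-1},{"travel":[0,0,2],"rot":[0,0,0],"gripper":-1},{"travel":[0,0,3.5],"rot":[0,0,0],"gripper":-1},{"travel":[0,0,6],"rot":[0,0,0],"gripper":-1},{"travel":[0,0,9],"rot":[0,0,0],"gripper":-1},{"travel":[0,0,12],"rot":[0,0,0],"gripper":-1},{"travel":[0,0,14],"rot":[0,0,0],"gripper":-1},{"travel":[0,0,14.5],"rot":[0,0,0],"gripper":-1},{"travel":[0,0,14.5],"rot":[0,0,0],"gripper":-1}]'
cat > goal.py <<'E'
from h import *
y=np.radians(18.2); F=np.array([517.9,-27.5,215.])
X=np.array([np.cos(.436)*np.cos(y),np.cos(.436)*np.sin(y),np.sin(.436)]); Y=np.array([-np.sin(y),np.cos(y),0]); Z=np.cross(X,Y)
G=np.stack([-X,Y,-Z],1)   # tool axes at goal
T=F-G@np.array([-18.5,0,-5.8])
E
python3 - <<'E'
from goal import *
o=get_obs(); R=Rn.from_quat(o["orientation"]).as_matrix()
print("goal",T.round(1),"shift cm",((T-o["eef_pos"])/10).round(2),"rot",Rn.from_matrix(G@R.T).as_rotvec().round(3))
print("from yaw-only: yaw",np.degrees(np.arctan2(R[1,1],R[0,1])),o["grip_width"],o["gripper_force"],o["q"])
E
```

```text
time: 16.03
eef_pos: [534.4, -220.1, 196.6]
orientation: [0.191, 0.982, -0.0, 0.002]
ft_force: [-0.1, 0.3, -3.5]
grip_width: 0.596
gripper_force: 73.5
goal [504.3 -32.  201.9] shift cm [-3.01 18.82  0.53] rot [-0.015 -0.441  0.691]
from yaw-only: yaw 67.9518957737865 0.5964174677357522 73.51202845573425 [-3.90688716e-01  3.39321988e-01  4.07274480e-02  1.26895069e+00
 -1.00215221e-04 -5.87706018e-03]
```

```bash
python3 -m jog '[{"travel":[-1,1.5,0.5],"rot":[0,-0.04,0.06],"gripper":-1},{"travel":[-2,3.5,1],"rot":[0,-0.09,0.14],"gripper":-1},{"travel":[-3,6,1],"rot":[0,-0.14,0.22],"gripper":-1},{"travel":[-3.5,8.5,1],"rot":[0,-0.19,0.3],"gripper":-1},{"travel":[-3.5,11,1],"rot":[-0.01,-0.24,0.38],"gripper":-1},{"travel":[-3.5,13.5,1],"rot":[-0.01,-0.3,0.46],"gripper":-1},{"travel":[-3.5,16,1],"rot":[-0.01,-0.35,0.54],"gripper":-1},{"travel":[-3.2,18,0.8],"rot":[-0.01,-0.4,0.62],"gripper":-1},{"travel":[-3,18.8,0.5],"rot":[-0.015,-0.44,0.69],"gripper":-1},{"travel":[-3,18.8,0.5],"rot":[-0.015,-0.44,0.69],"gripper":-1}]';python3 -m jog '[{"travel":[0,0,0],"rot":[0,0,0],"gripper":-1},{"travel":[0,0,0],"rot":[0,0,0],"gripper":-1},{"travel":[0,0,0],"rot":[0,0,0],"gripper":-1},{"travel":[0,0,0],"rot":[0,0,0],"gripper":-1}]'
python3 - <<'E'
from goal import *
o=get_obs(); R=Rn.from_quat(o["orientation"]).as_matrix()
print("shift cm",((T-o["eef_pos"])/10).round(2),"rot",Rn.from_matrix(G@R.T).as_rotvec().round(3),o["gripper_force"],np.abs(o["qvel"]).max())
p=get_image("scene"); cv2.imwrite("pics/s3.png",cv2.resize(p["img"][190:390,200:480],(784,560),interpolation=2))
B=np.stack([X,Y,Z],1)
for n,p in [("scene",p),("top",get_image("top"))]:
    c=cloud(p,np.ones((480,640),bool)); L=(c-F)@B
    k=L[(abs(L[:,0])<12)&(abs(L[:,1])<40)&(abs(L[:,2])<60)]
    print(n,len(k),"face (focus frame) x",np.percentile(k[:,0],[5,50,95]),"y",np.percentile(k[:,1],[1,99]),"z",np.percentile(k[:,2],[1,99]))
    if len(k)>50:
        q=k[abs(k[:,0]-np.median(k[:,0]))<3.5]; A=np.c_[q[:,1:],np.ones(len(q))]; print("tilt slopes",np.linalg.lstsq(A,q[:,0],rcond=None)[0])
    for d in landmark_of("stone_face",p)[:1]: print(d["conf"],d["position"],((at(p,d["position"])-F)@B).round(1))
c=c[(abs(c[:,0]-472)<50)&(abs(c[:,1]-212)<50)]
for a,b in[(55,72),(15,30)]:
    k=c[(c[:,2]>a)&(c[:,2]<b)]; print("cap",cv2.minAreaRect(k[:,:2].astype(np.float32)),np.median(k[:,2]))
E
```

```text
time: 16.87
eef_pos: [500.7, -30.2, 196.8]
orientation: [-0.156, 0.965, 0.035, 0.21]
ft_force: [-0.8, 0.0, -4.3]
grip_width: 0.597
gripper_force: 73.9
time: 17.2
eef_pos: [504.1, -32.4, 199.7]
orientation: [-0.153, 0.965, 0.034, 0.211]
ft_force: [-0.2, -0.5, -3.3]
grip_width: 0.602
gripper_force: 73.9
shift cm [0.02 0.04 0.22] rot [ 0.001 -0.005  0.003] 73.88627529144287 0.004207632848683621
scene 1048 face (focus frame) x [-10.31927673  -4.10432721   0.16142813] y [-37.29150772  35.98591488] z [-45.42200401  57.20402199]
tilt slopes [ 0.0055851  -0.00689928 -3.91075805]
0.97 [319.2, 230.3] [-1.   8.3 -8.1]
top 503 face (focus frame) x [-9.86628356 -4.47653031 -1.05262949] y [-35.44220341  36.47026876] z [-44.77731565  50.79979105]
tilt slopes [-4.22934469e-04 -1.41129108e-02 -3.90500988e+00]
0.73 [334.4, 244.3] [-2.4 -4.8  5.6]
cap ((470.0858459472656, 210.7705078125), (68.87451171875, 10.004922866821289), 66.72383880615234) 65.63562531559468
cap ((470.2597961425781, 211.43038940429688), (70.7294921875, 53.993858337402344), 66.82933044433594) 21.795883855838802
```

View pics/s3.png

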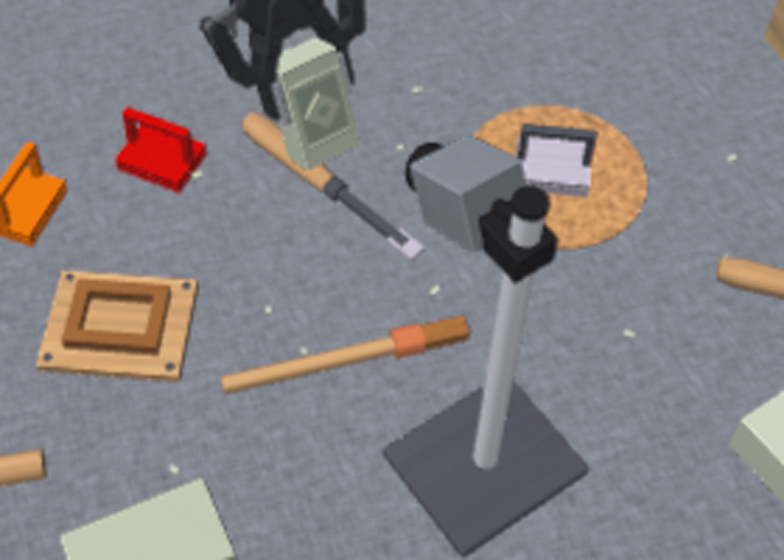

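The picture shows the stone held with its lozenge at (322,110) turned to the lens, the cap standing on the mat at (557,165), and nothing else moved. The face is within about 4 mm of focus and square within 0.02 rad, so I'm handing in.

```bash
python3 -c "
from bench import *
print(hand_in())"
```

```text
the job is handed in; nothing more can be done
None
```

The job is handed in, with no verdict shown: the cap stands upright and released on the cork mat within a few mm of its centre, and the stone is held still with its carved face to the lens, about 4 mm from the focus point and square within about 0.02 rad by my last measurements.

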